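# Zero the photometer under its push-latch cover

### The arm

A 6-joint arm with a two-finger parallel gripper is mounted at the origin on a cart in front of the work surface, level with it; the furniture and walls round the work are solid. World frame = base frame: x ahead of the robot, y to its left, z up, the work surface at z = 0. Lengths are in m, angles in rad, forces in N, time in s.
With the tool pointing down it reaches from about 0.375 to 0.75 m from the base axis. Payload 9 kg.
Tool frame: the origin (TCP) lies midway between the tips of the shut fingers; the grasp point (between the pads) lies 19 mm behind it (ctrl.tcp_to_grasp is the distance from the TCP to the grasp point, in m); z points along the fingers, y is the line along which they close (so a half turn about z gives the same grasp; the last joint's range is limited). The gripper opens to 85 mm and grips with 20 to 120 N. Pads are 22 mm wide; open, the fingers measure 114 mm over their backs; the gripper's body (76 mm by 85 mm) begins 54 mm behind the grasp point. The pads swing forward as they close: fully open they stand 13 mm farther back than shut.
Start: joints at [1.019, 0.104, 0.097, 1.564, 0, 1.353], TCP at [0.197, 0.567, 0.231] pointing down, gripper open.
Joint ranges: [-2.99, 2.99], [-0.84, 1.86], [-1.1, 1.16], [-1.84, 2.11], [-1.51, 1.56], [-3.14, 3.14]. Speed limits (rad/s): [2.22, 2.22, 2.57, 3.14, 3.14, 3.14].

### API

Orientations are given as a 3x3 rotation matrix whose columns are the frame's x, y, z axes.
In Python, from station import ctrl, cams, job gives the robot as it stands.
- The arm moves only by the shell command python3 -m pendant 'ROWS' [FORCE]. ROWS is text: rows parted by semicolons, each of 7 numbers parted by spaces: the shift along the tool's x, y, z in units of 30 mm (1.0 is 30 mm), then the turn, a rotation vector about the tool's x, y, z in units of 8 degrees (1.0 is 8 degrees), then the closure, from 0 (fully open) to 1 (shut). A call has 1 to 12 rows; each row shifts and turns the commanded pose from where the row before left it, along the tool's axes as they then stand; what a row does not reach is not made up. A row lasts 1/8 s, in which the tool goes at most 62.5 mm and 10.7 degrees, less where a joint would pass 70% of its speed; a pose out of reach is approached as far as the arm can. A call is refused whole if a number of a shift passes 1 or a number of a turn 1, either way. A call with a gripper value outside its range is refused whole. The fingers move at their own pace and stop on an object; FORCE is the grip in N (left out, the last holds). Time passes only in rows, so rows that do not move let the fingers close. It gives the time, the measured TCP pose, the force, the opening and the grip force at its end, in the units of the state.
- ctrl.state(): the state, without advancing time (a new reading comes with each control period).
- cams.capture(name): name is "side" or "top"; returns the picture (384x512x3 uint8, blue, green, red); there is no depth.
- cams.get_calibration(name): a dict with "intrinsics" (3x3 intrinsics, pixels), "pose" (4x4, takes a point from camera to world coordinates). Camera axes: x right, y up, looking along -z (the intrinsics and any distortion apply to the point x, -y, -z); pixel columns grow to the right and rows downward; lengths in m; the calibration is good to about 2 mm. A picture is of the moment at which its call begins. get_calibration takes no time and is no camera call.
- job.sign_off(): hands the job in; it is judged then, once.
The state is a dict: "clock": time; "joint_pos": joint angles; "qvel": joint speeds; "effort": joint torques, N m; "tool_pos": TCP position; "tool_rot": TCP orientation; "ft_force": force on the tool from outside, world axes, zero at the start; "ft_torque": the same for the moment, N m; "width": finger opening in m; "finger_force": force on a finger pad.
Only numpy, scipy, OpenCV 4.12 (cv2) and the standard library are available. Lean on these libraries where they do the work, as an engineer would, in place of code of your own. Each camera call takes 0.05 s, during which the arm holds its last target. There are 200 camera calls.

### The job

Zero the bench photometer: press its blue push-latch cover down and let go so that it pops open by itself, press the green key underneath all the way down and release it, then push the cover back down and press it in until it latches shut again. This is all touching and pushing: do not press the red key, and do not pick up or push about the loose things round the photometer.

Things in the scene. Friction and masses are not known exactly. Their poses are not given: they have to be found in the camera images.
- photometer: White bench photometer, fixed, 220 (its x) x 190 (its y) mm; origin at the centre of its underside, x to its back, y to its left, z up; turned by up to 0.35 rad. Front wall and side cheeks 70 mm high; console across the back (58 to 110 mm behind the origin) 94 mm high. Between them a well 144 mm wide, floor 27 mm above the worktop, holds two keys under the blue cover.
- cover (a joint): Angle (rad) of the blue cover. 0 = shut and latched, 1.2 = fully popped open, negative = pressed in below flush, hard stop -0.098. A spring pushes it open, a push-push latch holds it: pressed past -0.08 and let go it springs open in about 1.5 s; pushed down from open to past -0.08 and let go it stays shut. A shorter press changes nothing. Takes 3 to 5 N; the stop may be hit.
- cover_hinge (a point): Middle of the cover's hinge line, fixed on the photometer 55 mm behind its origin and 67 mm above its underside; axes as the photometer's. The hinge runs along y. Behind it stands the console, 27 mm higher.
- cover_press (a point): White ring on the outer (top) face of the blue cover, on its middle line, 115 mm from the hinge, 34 mm from the free edge; moves with the cover. Its x axis points from free edge to hinge, its z axis out of the outer face: up when shut, back and a little up when open.
- cover_edge (a point): Middle of the cover's free front edge, on the outer face. The cover is a plate 149 mm deep (hinge to free edge), 138 mm wide, 6 mm thick; shut, its top is flush with the 70 mm high rim; open, this edge is about 205 mm above the worktop and 55 mm in front of the hinge, the plate leaning back.
- key_green (a joint): Travel (m) of the green key: 0 = up, 0.005 = fully down; springs back. Fully down takes about 4 N.
- key_green_top (a point): Centre of the green key's top: round cap 24 mm across on a black collar 40 mm across, 48 mm above the worktop, in the well 65 mm in front of the photometer's origin and 36 mm left or right of its middle line (green and red change places); 33 mm from the front wall. Pressed straight down. With the cover open nothing is above it.
- key_red (a joint): Travel (m) of the red key, 0 = up, 0.005 = fully down; it must not be pressed.
- key_red_top (a point): Centre of the red key's top, same size and height as the green one, on the other side of the middle line.
- slide_carton: Loose small red carton, 80 x 100 x 30 mm, to the left of the photometer; origin at the centre of its underside. Leave it alone.
- bench_timer: Loose white bench timer, 53 x 62 x 34 mm, to the right of the photometer near its front; origin at the centre of its underside. Leave it alone.
- label_tape: Loose roll of label tape lying flat, 78 mm across, 19 mm high, to the right of the photometer near its back; origin at the centre of its underside. Leave it alone.
- marker_red: Loose marker pen with red cap, 12 x 135 x 14 mm, lying along y in front of the photometer; origin at the centre of its underside. Leave it alone.

How it is judged:
On the way, in this order (a step that is already met when the one before it is completed fails the run):
1. the shut cover is pressed in (below -0.065 rad) (value of joint cover below -0.065 rad), for 0.02 s.
2. the cover has popped open by itself, untouched (above 1.0 rad) (value of joint cover above 1 rad and contact force between the fingers and cover below 0.2 N), for 0.1 s.
3. the green key is pressed by the fingers at least 4 mm down, with the cover still open (value of joint key_green above 0.004 m and contact force between the fingers and key_green above 0.5 N and value of joint cover above 0.8 rad), for 0.05 s.
4. the cover is pushed down and pressed in (below -0.065 rad) by the fingers (value of joint cover below -0.065 rad and contact force between the fingers and cover above 0.5 N), for 0.02 s.
At the end, for the whole second after the job is handed in: The cover is latched shut and still (within 0.03 rad of flush), both keys are up, and the carton, timer, tape roll and marker lie within 30 mm of where they started (value of joint cover between -0.03 and 0.03 rad and velocity of joint cover between -0.05 and 0.05 rad/s and value of joint each of key_green, key_red below 0.001 m and distance of each of slide_carton, bench_timer, label_tape, marker_red from where it was at the start of the episode below 0.03 m); the robot touches nothing.
It fails at once if the red key is pressed more than 2 mm (value of joint key_red above 0.002 m).
It fails at once if a bystander is lifted, carried or pushed more than 30 mm (distance of any of slide_carton, bench_timer, label_tape, marker_red from where it was at the start of the episode above 0.03 m).
It also fails if it takes over 53 s, if anything falls off the work surface, if the arm or the gripper's body presses on something with over 40 N, if the wrist force passes 120 N, or if a joint passes its speed limit or range.

## Working session

There is one attempt and no reset: what is moved stays moved. The work goes in short steps, Python scripts to look and compute and a shell command to move; the robot and the scene stay as the last step left them, time stands still between calls to the robot, and variables do not carry over. Pictures are saved under pics/ and viewed, at most 10 in all, crops included, and the job is handed in when it is done.

```bash
mkdir -p pics; ls; python3 - <<'E'
from station import ctrl,cams,job
import cv2,numpy as np
for n in("top","side"):
    cv2.imwrite(f"pics/{n}0.png",cams.capture(n)); c=cams.get_calibration(n); print(n,np.round(c["intrinsics"],1).tolist(),np.round(c["pose"],3).tolist(),[k for k in c])
s=ctrl.state();print(s["clock"],s["tool_pos"],np.round(s["tool_rot"],3).tolist(),s["width"])
E
```

```text
pics
top [[399.8, 0.0, 255.4], [0.0, 399.8, 193.1], [0.0, 0.0, 1.0]] [[0.001, 0.987, -0.162, 0.414], [-1.0, -0.0, -0.008, -0.014], [-0.008, 0.162, 0.987, 0.963], [0.0, 0.0, 0.0, 1.0]] ['intrinsics', 'pose']
side [[487.7, 0.0, 258.2], [0.0, 487.7, 194.9], [0.0, 0.0, 1.0]] [[-0.996, -0.064, 0.061, 0.584], [0.088, -0.649, 0.755, 0.728], [-0.009, 0.758, 0.653, 0.732], [0.0, 0.0, 0.0, 1.0]] ['intrinsics', 'pose']
0.1 [0.19642688 0.56662191 0.23061939] [[-0.945, 0.328, -0.001], [0.328, 0.945, -0.001], [0.0, -0.001, -1.0]] 0.0857653937995205
```

View pics/top0.png

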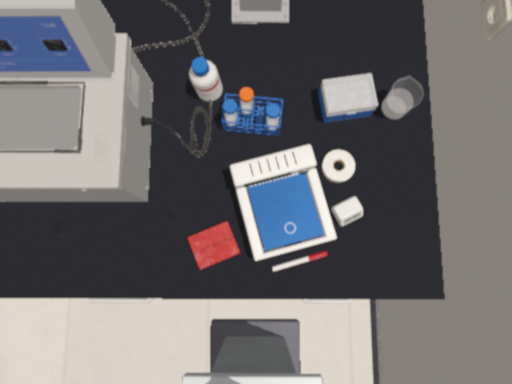

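View pics/side0.png

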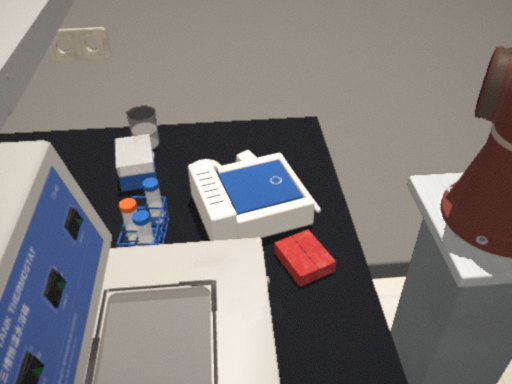

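The top view shows the cover's white ring at about (290,228), the carton at (213,245), the marker at (300,262), the timer at (348,211) and the tape roll at (339,166). I'll locate the photometer from the blue cover.

```bash
cat >h.py <<'E'
from station import ctrl,cams,job
import cv2,numpy as np
def ray(n,uv):
    c=cams.get_calibration(n);K=c["intrinsics"];P=np.array(c["pose"])
    d=np.linalg.inv(K)@[uv[0],uv[1],1];return P[:3,3],P[:3,:3]@(d*[1,-1,-1])
def onz(n,uv,z):
    o,d=ray(n,uv);return o+d*(z-o[2])/d[2]
def proj(n,p):
    c=cams.get_calibration(n);P=np.array(c["pose"])
    q=P[:3,:3].T@(np.asarray(p)-P[:3,3]);q=np.array(c["intrinsics"])@(q*[1,-1,-1]);return q[:2]/q[2]
E
python3 - <<'E'
from h import *
for n,roi in(("top",(225,160,345,262)),("side",(215,150,310,220))):
    im=cv2.imread(f"pics/{n}0.png");h=cv2.cvtColor(im,cv2.COLOR_BGR2HSV)
    m=cv2.inRange(h,(100,120,60),(125,255,255));k=np.zeros_like(m);x0,y0,x1,y1=roi;k[y0:y1,x0:x1]=m[y0:y1,x0:x1]
    k=cv2.morphologyEx(k,cv2.MORPH_OPEN,np.ones((3,3)))
    c=max(cv2.findContours(k,0,1)[0],key=cv2.contourArea)[:,0].astype(float)
    w=np.array([onz(n,p,.07)[:2] for p in c],np.float32)
    (cx,cy),(a,b),t=cv2.minAreaRect(w);print(n,cx,cy,a,b,t)
print(onz("top",(290,228),.07),onz("side",(276,181),.07))
E
```

```text
top 0.5189567804336548 -0.07324854284524918 0.14564193785190582 0.1356699913740158 15.296568870544434
side 0.5176202058792114 -0.07051689922809601 0.14122836291790009 0.13595034182071686 15.307889938354492
[ 0.48120261 -0.08441983  0.07      ] [ 0.47985087 -0.0798896   0.07      ]
```

```bash
python3 -m pendant '0 0 0 0 0 -.86 1;0 0 0 0 0 -.86 1;0 0 0 0 0 -.86 1;0 0 0 0 0 -.86 1;0 0 0 0 0 -.86 1;-.14 -1 0 0 0 0 1;-.14 -1 0 0 0 0 1;-.14 -1 0 0 0 0 1;-.14 -1 0 0 0 0 1;-.14 -1 0 0 0 0 1;-.14 -1 0 0 0 0 1;-.14 -1 0 0 0 0 1' 40
python3 -m pendant '-.14 -1 0 0 0 0 1;-.14 -1 0 0 0 0 1;-.14 -1 0 0 0 0 1;-.14 -1 0 0 0 0 1;-.14 -1 0 0 0 0 1;-.14 -1 0 0 0 0 1;-.14 -1 0 0 0 0 1;-.14 -1 0 0 0 0 1;-.14 -1 0 0 0 0 1;-.14 -1 0 0 0 0 1;-.14 -1 0 0 0 0 1;-.14 -1 0 0 0 0 1'
cat >>h.py <<'E'
O=np.array([.537,-.0668,0]);Y=np.radians(15.3)
Rp=np.array([[np.cos(Y),-np.sin(Y),0],[np.sin(Y),np.cos(Y),0],[0,0,1]])
def to(p): # photometer-frame target mm -> tool-axis units
    s=ctrl.state();R=np.array(s["tool_rot"]);d=O+Rp@(np.array(p)/1000)-s["tool_pos"]
    print("t",s["clock"],"tcp_p",np.round(Rp.T@(s["tool_pos"]-O)*1000,1),"units",np.round(R.T@d/.03,2),"turn",np.round(cv2.Rodrigues(R.T@Rp@np.diag([-1.,1,-1]))[0].ravel()*180/np.pi/8,2),"F",np.round(s["ft_force"],1),"w",round(s["width"],3))
E
python3 -c "
from h import *
to((-60,0,100))"
```

```text
clock: 1.6
tool_pos: [0.2804, 0.3711, 0.231]
tool_rot: [[-0.965, -0.264, -0.0], [-0.264, 0.965, -0.0], [0.0, -0.0, -1.0]]
ft_force: [-0.1, 1.5, 1.0]
width: 0.0002
finger_force: 0.0
clock: 3.1
tool_pos: [0.4239, 0.0371, 0.231]
tool_rot: [[-0.965, -0.263, -0.0], [-0.263, 0.965, 0.0], [0.0, 0.0, -1.0]]
ft_force: [0.6, 0.5, 0.3]
width: 0.0
finger_force: 0.0
t 3.1 tcp_p [-81.7 130.1 231. ] units [-0.73 -4.34  4.37] turn [ 0. -0. -0.] F [0.6 0.5 0.3] w 0.0
```

```bash
python3 -m pendant '-.17 -1 .5 0 0 0 1;-.17 -1 .5 0 0 0 1;-.17 -1 1 0 0 0 1;-.17 -1 1 0 0 0 1;0 0 1 0 0 0 1;0 0 0 0 0 0 1;0 0 0 0 0 0 1'
python3 - <<'E'
from h import *
to((-60,0,100))
im=cams.capture("top");a=cv2.resize(im[130:290,180:390],None,fx=2.5,fy=2.5)
im=cams.capture("side");b=cv2.resize(im[130:290,150:360],None,fx=2.5,fy=2.5)
cv2.imwrite("pics/a.png",cv2.resize(np.hstack([a,b]),(800,305)))
E
```

```text
clock: 3.98
tool_pos: [0.4753, -0.0722, 0.1124]
tool_rot: [[-0.965, -0.264, 0.001], [-0.264, 0.965, -0.0], [-0.001, -0.0, -1.0]]
ft_force: [0.2, 0.3, -0.1]
width: 0.0001
finger_force: 0.0
t 3.975 tcp_p [-61.   11.1 112.4] units [-0.03 -0.37  0.41] turn [-0.    0.01 -0.  ] F [ 0.2  0.3 -0.1] w 0.0
```

View pics/a.png

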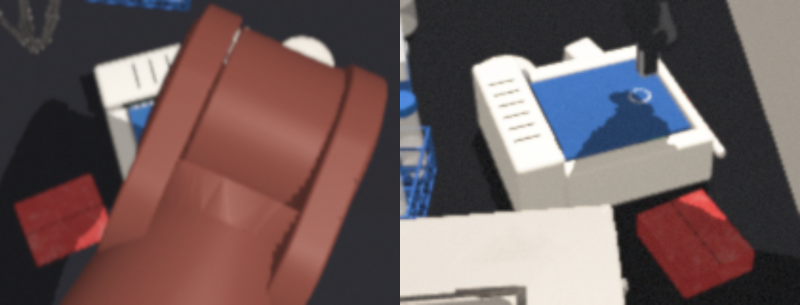

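The side view shows the shut finger tips just above and behind the ring (crop pixel 640,95), as computed. I'll press now and lift straight up.

```bash
python3 -m pendant '0 -.37 0 0 0 0 1;0 0 1 0 0 0 1;0 0 .4 0 0 0 1;0 0 .25 0 0 0 1;0 0 .25 0 0 0 1;0 0 0 0 0 0 1;0 0 0 0 0 0 1'; python3 -c "
from h import *
to((-60,0,57))"
```

```text
clock: 4.95
tool_pos: [0.4782, -0.0835, 0.0588]
tool_rot: [[-0.965, -0.264, 0.001], [-0.264, 0.965, -0.002], [-0.0, -0.002, -1.0]]
ft_force: [-20.6, 4.8, 40.0]
width: -0.0001
finger_force: 20.7
t 4.95 tcp_p [-61.2  -0.6  58.8] units [-0.04  0.02  0.06] turn [-0.01  0.    0.  ] F [-20.6   4.8  40. ] w -0.0
```

```bash
python3 -m pendant '.5 0 -1 0 0 0 1;.5 0 -1 0 0 0 1;0 0 -1 0 0 0 1;0 0 -1 0 0 0 1;0 0 -1 0 0 0 1;0 0 -1 0 0 0 1;0 0 -1 0 0 0 1;0 0 0 0 0 0 1;0 0 0 0 0 0 1;0 0 0 0 0 0 1;0 0 0 0 0 0 1;0 0 0 0 0 0 1'
python3 - <<'E'
from h import *
to((-68,36,110)); 
im=cams.capture("top");a=cv2.resize(im[130:290,180:390],None,fx=2.5,fy=2.5)
im=cams.capture("side");b=cv2.resize(im[90:250,150:360],None,fx=2.5,fy=2.5)
cv2.imwrite("pics/b.png",cv2.resize(np.hstack([a,b]),(800,305)))
for y in(36,-36):print(proj("side",O+Rp@np.array([-.065,y/1000,.048]))-[150,90],proj("top",O+Rp@np.array([-.065,y/1000,.048])))
E
```

```text
clock: 6.45
tool_pos: [0.4488, -0.0908, 0.2639]
tool_rot: [[-0.965, -0.263, -0.0], [-0.263, 0.965, 0.0], [0.0, 0.0, -1.0]]
ft_force: [0.7, 0.1, 0.9]
width: 0.0004
finger_force: 0.0
t 6.45 tcp_p [-9.140e+01  1.000e-01  2.639e+02] units [-0.78  1.2   5.13] turn [ 0. -0. -0.] F [0.7 0.1 0.9] w 0.0
[134.51797755 107.58716867] [273.88572432 235.92421631]
[122.08821945  87.85921807] [304.24543364 227.59750873]
```

View pics/b.png

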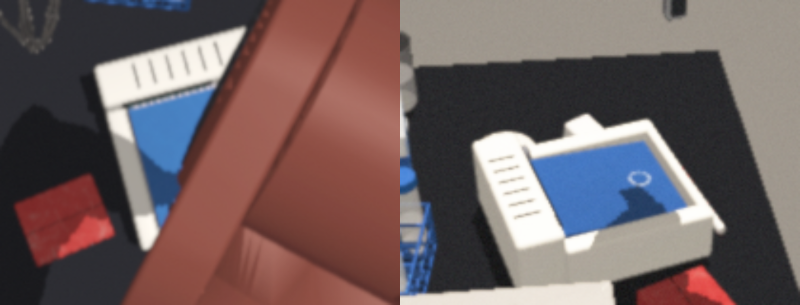

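The cover still looks recessed: the ring is about 3 px lower than when flush, at side (276,183). I'll wait a little and look again.

```bash
python3 -m pendant '0 0 0 0 0 0 1;0 0 0 0 0 0 1;0 0 0 0 0 0 1;0 0 0 0 0 0 1;0 0 0 0 0 0 1;0 0 0 0 0 0 1;0 0 0 0 0 0 1;0 0 0 0 0 0 1' | head -1
python3 - <<'E'
from h import *
b=cams.capture("side")[90:250,150:360]
cv2.imwrite("pics/c.png",cv2.resize(b,(787,600)))
E
```

```text
clock: 7.55
```

View pics/c.png

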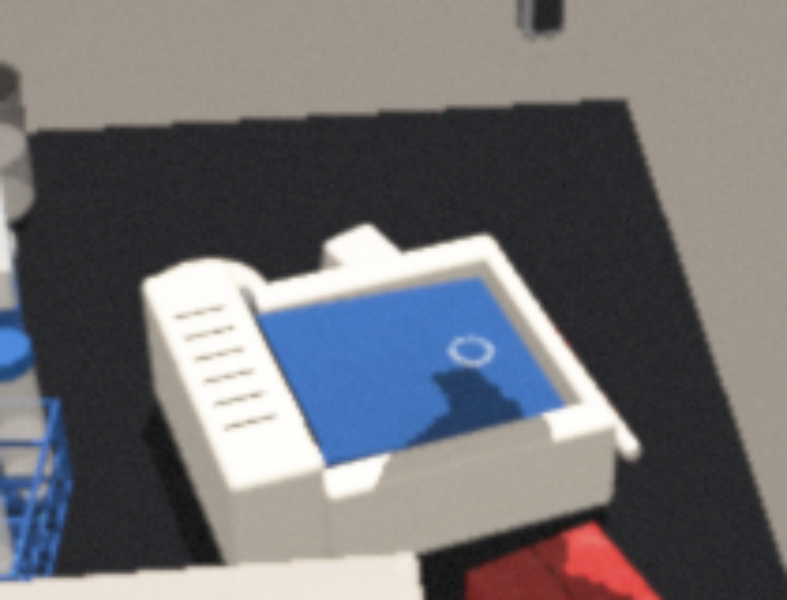

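The cover is still sitting recessed, with the ring at side (276,183). I'll estimate its angle from the ring.

```bash
python3 - <<'E'
from h import *
def ring(t):
    return O+Rp@np.array([.055-.115*np.cos(t)+.003*np.sin(t),0,.067+.115*np.sin(t)+.003*np.cos(t)])
for t in(0.05,0,-.03,-.06,-.08,-.098):print(t,proj("side",ring(t)))
def find(im):
    h=cv2.cvtColor(im,cv2.COLOR_BGR2HSV)[165:200,262:292];m=(h[...,1]<115)&(h[...,2]>120)
    ys,xs=np.nonzero(m);return xs.mean()+262,ys.mean()+165,len(xs)
print(find(cv2.imread("pics/side0.png")),find(cams.capture("side")))
to((-60,0,100))
E
```

```text
0.05 [276.10081123 178.13006044]
0 [276.18654171 180.17946165]
-0.03 [276.17835597 181.41803347]
-0.06 [276.12580495 182.6620049 ]
-0.08 [276.06628244 183.49379939]
-0.098 [275.99606131 184.24381121]
(np.float64(282.77777777777777), np.float64(174.0074074074074), 135) (np.float64(282.44554455445547), np.float64(174.34653465346534), 202)
t 7.65 tcp_p [-91.2  -0.  264.3] units [-1.04  0.    5.48] turn [ 0.  0. -0.] F [0.2 0.  0.2] w 0.0
```

The cover is at about -0.075 rad, so it is hung in the pressed position. I'll press again, more lightly, and let go.

```bash
python3 -m pendant '-1 0 1 0 0 0 1;0 0 1 0 0 0 1;0 0 1 0 0 0 1;0 0 1 0 0 0 1;0 0 1 0 0 0 1;0 0 1 0 0 0 1;0 0 .5 0 0 0 1;0 0 .2 0 0 0 1;0 0 .1 0 0 0 1;0 0 0 0 0 0 1;0 0 0 0 0 0 1'; python3 -c "
from h import *
to((-60,0,57))"
```

```text
clock: 9.02
tool_pos: [0.4783, -0.083, 0.0609]
tool_rot: [[-0.965, -0.264, 0.001], [-0.264, 0.965, -0.0], [-0.001, -0.0, -1.0]]
ft_force: [-3.1, 0.7, 3.1]
width: 0.0
finger_force: 1.6
t 9.025 tcp_p [-60.9  -0.2  60.9] units [-0.03  0.01  0.13] turn [-0.    0.01 -0.  ] F [-3.1  0.7  3.1] w 0.0
```

```bash
python3 -m pendant '0 0 .06 0 0 0 1;0 0 .03 0 0 0 1;0 0 0 0 0 0 1' | grep -E "pos|force"; python3 -m pendant '0 0 -.1 0 0 0 1;0 0 -.1 0 0 0 1;0 0 -.1 0 0 0 1;0 0 -.1 0 0 0 1;0 0 0 0 0 0 1'| grep -E "pos|force"
python3 - <<'E'
from h import *
b=cams.capture("side")[90:250,150:360]
cv2.imwrite("pics/d.png",cv2.resize(b,(787,600)))
E
```

```text
tool_pos: [0.4785, -0.0831, 0.0588]
ft_force: [-5.5, 2.8, 13.1]
finger_force: 6.7
tool_pos: [0.4782, -0.0831, 0.0699]
ft_force: [0.7, 0.7, 2.8]
finger_force: 1.5
```

View pics/d.png

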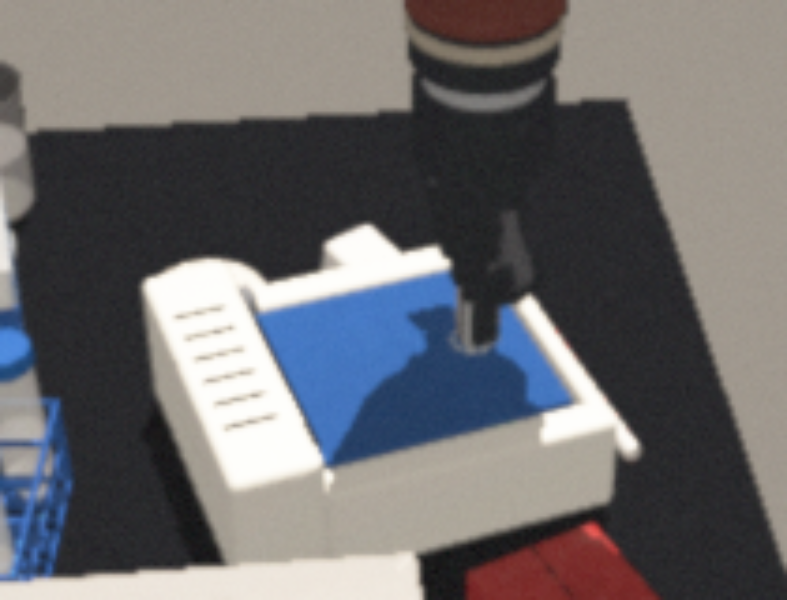

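The cover now follows the finger up, with about 2.8 N of contact at flush height. I'll lift off.

```bash
python3 -m pendant '0 0 -.3 0 0 0 1;0 0 -.6 0 0 0 1;0 0 -1 0 0 0 1;0 0 -1 0 0 0 1;0 0 -1 0 0 0 1;0 0 -1 0 0 0 1;0 0 -1 0 0 0 1;0 0 -.7 0 0 0 1;0 0 0 0 0 0 1;0 0 0 0 0 0 1;0 0 0 0 0 0 1;0 0 0 0 0 0 1'| grep -E "clock|pos|force"
python3 - <<'E'
from h import *
to((-68,36,110)); to((-68,-36,110))
im=cams.capture("top");a=cv2.resize(im[130:290,180:390],None,fx=2.5,fy=2.5)
im=cams.capture("side");b=cv2.resize(im[90:250,150:360],None,fx=2.5,fy=2.5)
cv2.imwrite("pics/e.png",cv2.resize(np.hstack([a,b]),(800,305)))
E
```

```text
clock: 11.58
tool_pos: [0.4776, -0.0829, 0.2669]
ft_force: [0.2, 0.5, 0.1]
finger_force: 0.0
t 11.575 tcp_p [-6.150e+01  2.000e-01  2.669e+02] units [0.21 1.19 5.23] turn [ 0.01 -0.01 -0.  ] F [0.2 0.5 0.1] w -0.0
t 11.575 tcp_p [-6.150e+01  2.000e-01  2.669e+02] units [ 0.21 -1.21  5.23] turn [ 0.01 -0.01 -0.  ] F [0.2 0.5 0.1] w -0.0
```

View pics/e.png

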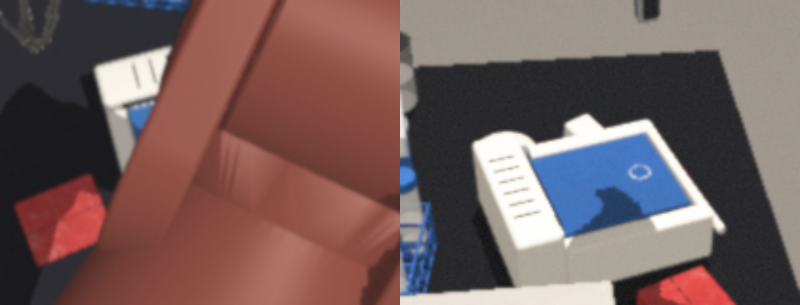

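The cover now sits flush (ring at side row about 180) and has not opened. I'll check numerically whether it is moving, comparing against the start image.

```bash
cat >>h.py <<'E'
def ringrow(im):  # match the ring template from the start picture
    t=cv2.imread("pics/side0.png")[172:190,266:288]
    r=cv2.matchTemplate(im[130:215,240:300],t,cv2.TM_CCOEFF_NORMED);_,v,_,l=cv2.minMaxLoc(r)
    x,y=l;c=r[max(y-1,0):y+2,x]
    o=0.5*(c[0]-c[2])/(c[0]-2*c[1]+c[2]) if len(c)==3 else 0
    return round(float(y+o+130-172),2),x+240-266,round(v,2)  # px shift vs flush
E
python3 -m pendant '0 0 0 0 0 0 1;0 0 0 0 0 0 1;0 0 0 0 0 0 1;0 0 0 0 0 0 1'|head -1
python3 -c "
from h import *
print(ringrow(cv2.imread('pics/side0.png')),ringrow(cams.capture('side')))"
```

```text
clock: 12.18
(-0.0, 0, 1.0) (0.02, 0, 0.98)
```

It is latched flush. I'll press again, gently, and watch the force and height on the way up.

```bash
python3 -m pendant '0 0 1 0 0 0 1;0 0 1 0 0 0 1;0 0 1 0 0 0 1;0 0 1 0 0 0 1;0 0 1 0 0 0 1;0 0 1 0 0 0 1;0 0 .4 0 0 0 1;0 0 .3 0 0 0 1;0 0 .1 0 0 0 1;0 0 .1 0 0 0 1;0 0 0 0 0 0 1'|grep -E "clock|pos|force"
python3 -m pendant '0 0 .05 0 0 0 1;0 0 0 0 0 0 1' |grep -E "clock|pos|force"
```

```text
clock: 13.6
tool_pos: [0.4783, -0.0831, 0.0611]
ft_force: [-2.4, 0.5, 3.7]
finger_force: 1.6
clock: 13.85
tool_pos: [0.4783, -0.0831, 0.0593]
ft_force: [0.2, 1.6, 3.4]
finger_force: 1.6
```

```bash
python3 -m pendant '0 0 -.1 0 0 0 1;0 0 -.1 0 0 0 1;0 0 0 0 0 0 1'|grep -E "clock|pos|force"
python3 -m pendant '0 0 -.1 0 0 0 1;0 0 -.1 0 0 0 1;0 0 -.1 0 0 0 1;0 0 0 0 0 0 1' |grep -E "clock|pos|force"; python3 -c "
from h import *
im=cams.capture('side');print(ringrow(im))"
```

```text
clock: 14.22
tool_pos: [0.4781, -0.0831, 0.0655]
ft_force: [-0.2, 1.4, 2.7]
finger_force: 1.6
clock: 14.72
tool_pos: [0.4782, -0.0831, 0.0744]
ft_force: [1.7, 0.5, 2.9]
finger_force: 1.3
(-20.71, -12, 0.36)
```

The cover is now pushing on the finger above flush (2.9 N at z = 74 mm), so it has unlatched. I'll lift clear, moving forward.

```bash
python3 -m pendant '0 0 -.5 0 0 0 1;0 0 -1 0 0 0 1;0 0 -1 0 0 0 1;.3 0 -1 0 0 0 1;.3 0 -1 0 0 0 1;.3 0 -1 0 0 0 1;0 0 -1 0 0 0 1;0 0 0 0 0 0 1;0 0 0 0 0 0 1;0 0 0 0 0 0 1;0 0 0 0 0 0 1;0 0 0 0 0 0 1'| grep -E "clock|pos|force"
python3 - <<'E'
from h import *
to((-68,36,110)); to((-68,-36,110))
im=cams.capture("top");a=cv2.resize(im[130:290,180:390],None,fx=2.5,fy=2.5)
im=cams.capture("side");b=cv2.resize(im[90:250,150:360],None,fx=2.5,fy=2.5)
cv2.imwrite("pics/f.png",cv2.resize(np.hstack([a,b]),(800,305)))
E
```

```text
clock: 16.27
tool_pos: [0.4518, -0.09, 0.2687]
ft_force: [-0.2, 0.4, 0.6]
finger_force: 0.0
t 16.275 tcp_p [-8.830e+01  1.000e-01  2.687e+02] units [-0.68  1.2   5.29] turn [ 0. -0. -0.] F [-0.2  0.4  0.6] w 0.0
t 16.275 tcp_p [-8.830e+01  1.000e-01  2.687e+02] units [-0.68 -1.2   5.29] turn [ 0. -0. -0.] F [-0.2  0.4  0.6] w 0.0
```

View pics/f.png

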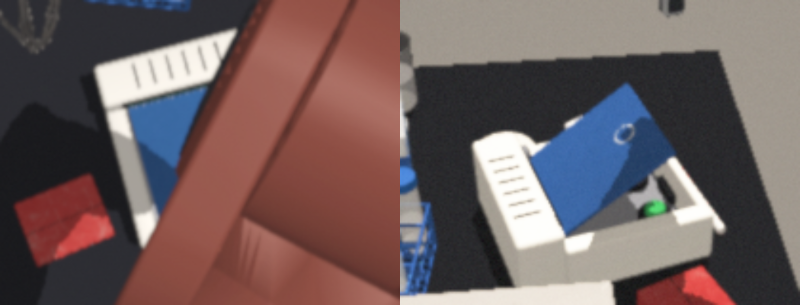

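The cover is swinging open, and the green key is visible at crop (655,208). That matches the predicted left position, y = +36 mm. I'll wait for it to open fully while moving over and tilting the body forward.

```bash
python3 -m pendant '0 .6 0 0 0 0 1;0 .6 0 0 0 0 1;-.65 0 0 0 0 0 1;0 0 0 0 -1 0 1;0 0 0 0 0 0 1;0 0 0 0 0 0 1;0 0 0 0 0 0 1;0 0 0 0 0 0 1;0 0 0 0 0 0 1;0 0 0 0 0 0 1'| grep -E "clock"
python3 - <<'E'
from h import *
to((-67,36,80))
im=cams.capture("side");b=im[60:250,150:360]
cv2.imwrite("pics/g.png",cv2.resize(b,(663,600)))
E
```

```text
clock: 17.62
t 17.625 tcp_p [-68.7  35.9 269. ] units [0.82 0.   6.25] turn [ 0.  1. -0.] F [ 0.5 -0.1  1. ] w -0.0
```

View pics/g.png

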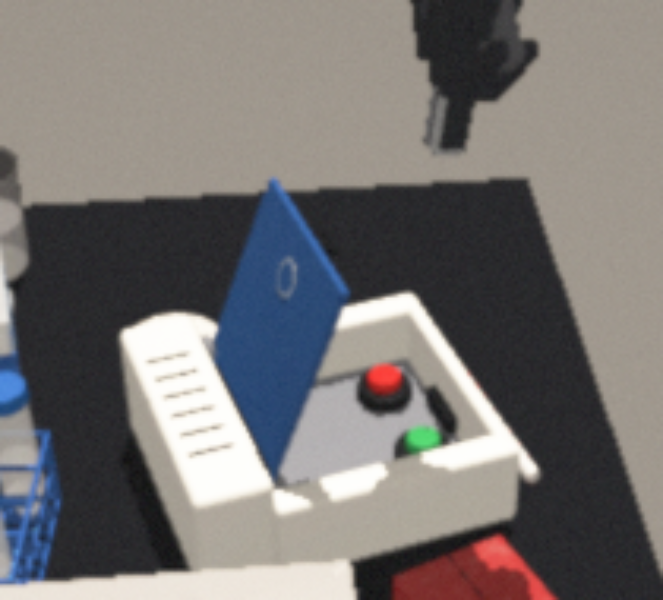

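The cover is fully open and standing, with the green key at side (284,199) as predicted and the red key behind it. I'll descend onto the green key.

```bash
python3 -m pendant '.12 0 .9 0 0 0 1;.12 0 .9 0 0 0 1;.12 0 .9 0 0 0 1;.12 0 .9 0 0 0 1;.12 0 .9 0 0 0 1;.12 0 .9 0 0 0 1;.1 0 .8 0 0 0 1;.1 0 .6 0 0 0 1;0 0 0 0 0 0 1'| grep -E "force"
python3 -c "
from h import *
to((-66,36,42))"
```

```text
ft_force: [0.1, 0.2, -0.5]
finger_force: 0.0
t 18.8 tcp_p [-68.4  36.6  62. ] units [ 0.01 -0.02  0.67] turn [ 0.01  0.99 -0.  ] F [ 0.1  0.2 -0.5] w -0.0
```

```bash
python3 -m pendant '0 0 .4 0 0 0 1;.02 0 .2 0 0 0 1;0 0 .1 0 0 0 1;0 0 0 0 0 0 1;0 0 0 0 0 0 1'| grep -E "pos|force"
python3 -c "
from h import *
to((-66,36,42))"
```

```text
tool_pos: [0.4649, -0.0498, 0.0436]
ft_force: [-5.6, 0.0, 11.2]
finger_force: 5.6
t 19.425 tcp_p [-65.1  35.4  43.6] units [0.04 0.02 0.05] turn [-0.01  1.   -0.  ] F [-5.6  0.  11.2] w -0.0
```

The key has bottomed out (11 N). I'll hold, release, and go back up over the cover.

```bash
python3 -m pendant '0 0 .05 0 0 0 1;0 0 0 0 0 0 1;-.03 0 -.4 0 0 0 1;-.12 0 -.9 0 0 0 1;-.12 0 -.9 0 0 0 1;-.12 0 -.9 0 0 0 1;-.12 0 -.9 0 0 0 1;-.12 0 -.9 0 0 0 1;-.12 0 -.9 0 0 0 1;-.12 0 -.9 0 0 0 1;-.12 0 -.9 0 0 0 1;0 0 0 0 0 0 1'| grep -E "pos|force"
python3 -m pendant '0 0 0 0 1 0 1;0 0 0 0 0 0 1'|grep force
python3 -c "
from h import *
to((55,0,265));to((55,0,190))"
```

```text
tool_pos: [0.4632, -0.0502, 0.273]
ft_force: [0.9, -0.2, -0.8]
finger_force: 0.0
ft_force: [-0.4, 0.0, 0.0]
finger_force: 0.0
t 21.175 tcp_p [-67.2  36.4 267.7] units [-4.07 -1.22  0.06] turn [ 0.03 -0.04  0.01] F [-0.4  0.   0. ] w -0.0
t 21.175 tcp_p [-67.2  36.4 267.7] units [-4.09 -1.23  2.56] turn [ 0.03 -0.04  0.01] F [-0.4  0.   0. ] w -0.0
```

```bash
python3 -m pendant '-1 -.3 0 0 0 0 1;-1 -.3 0 0 0 0 1;-1 -.3 0 0 0 0 1;-1 -.32 0 0 0 0 1;0 0 .9 0 0 0 1;0 0 .9 0 0 0 1;0 0 .9 0 0 0 1;0 0 0 0 0 0 1'| grep -E "pos|force"
python3 -c "
from h import *
to((25,0,180))"
```

```text
tool_pos: [0.5863, -0.0532, 0.1881]
ft_force: [-1.5, 0.2, 0.4]
finger_force: 0.0
t 22.175 tcp_p [5.110e+01 1.000e-01 1.881e+02] units [ 0.87 -0.    0.27] turn [ 0.02 -0.01 -0.  ] F [-1.5  0.2  0.4] w -0.0
```

```bash
python3 -m pendant '.45 0 .15 0 0 0 1;.45 0 .15 0 0 0 1;.35 0 .18 0 0 0 1;.35 0 .18 0 0 0 1;.33 0 .24 0 0 0 1;.33 0 .24 0 0 0 1;0 0 0 0 0 0 1'| grep -E "pos|force"
python3 -c "
from h import *
to((-31,0,137))"
```

```text
tool_pos: [0.5227, -0.0718, 0.1572]
ft_force: [0.7, 1.1, 1.9]
finger_force: 0.8
t 23.05 tcp_p [-15.1  -1.  157.2] units [0.53 0.03 0.67] turn [-0.01  0.02 -0.01] F [0.7 1.1 1.9] w 0.0
```

Contact is light (about 2 N) and the cover is following. I'll continue along the arc.

```bash
python3 -m pendant '.27 0 .34 0 0 0 1;.27 0 .34 0 0 0 1;.2 0 .34 0 0 0 1;.2 0 .34 0 0 0 1;.14 0 .38 0 0 0 1;.14 0 .38 0 0 0 1;.1 0 .35 0 0 0 1;.1 0 .3 0 0 0 1;0 0 0 0 0 0 1'| grep -E "pos|force"
python3 -c "
from h import *
to((-60,0,59))"
```

```text
tool_pos: [0.4803, -0.0824, 0.0715]
ft_force: [-1.1, -0.0, 2.8]
finger_force: 1.4
t 24.175 tcp_p [-58.8  -0.1  71.5] units [0.04 0.   0.42] turn [ 0.01 -0.01 -0.  ] F [-1.1 -0.   2.8] w 0.0
```

```bash
python3 -m pendant '0 0 .2 0 0 0 1;0 0 .15 0 0 0 1;0 0 .08 0 0 0 1;0 0 .06 0 0 0 1;0 0 0 0 0 0 1;0 0 0 0 0 0 1'| grep -E "pos|force"
```

```text
tool_pos: [0.4814, -0.0827, 0.0591]
ft_force: [-8.4, 2.9, 16.4]
finger_force: 8.5
```

```bash
python3 -m pendant '0 0 -.1 0 0 0 1;0 0 -.1 0 0 0 1;0 0 -.1 0 0 0 1;0 0 -.1 0 0 0 1;0 0 -.1 0 0 0 1;0 0 0 0 0 0 1'| grep -E "pos|force"
python3 -m pendant '0 0 -.3 0 0 0 1;0 0 -1 0 0 0 1;0 0 -1 0 0 0 1;0 0 -1 0 0 0 1;0 0 -1 0 0 0 1;0 0 -1 0 0 0 1;0 0 -1 0 0 0 1;0 0 0 0 0 0 1;0 0 0 0 0 0 1;0 0 0 0 0 0 1;0 0 0 0 0 0 1'| grep -E "clock|pos|force"
python3 - <<'E'
from h import *
im=cams.capture("side");print(ringrow(im))
cv2.imwrite("pics/h.png",cv2.resize(im[60:300,130:370],(600,600)))
E
```

```text
tool_pos: [0.4817, -0.0828, 0.073]
ft_force: [0.0, -0.5, -1.4]
finger_force: 0.0
clock: 27.05
tool_pos: [0.481, -0.0826, 0.261]
ft_force: [0.1, 0.4, 0.3]
finger_force: 0.0
(0.03, 0, 0.98)
```

View pics/h.png

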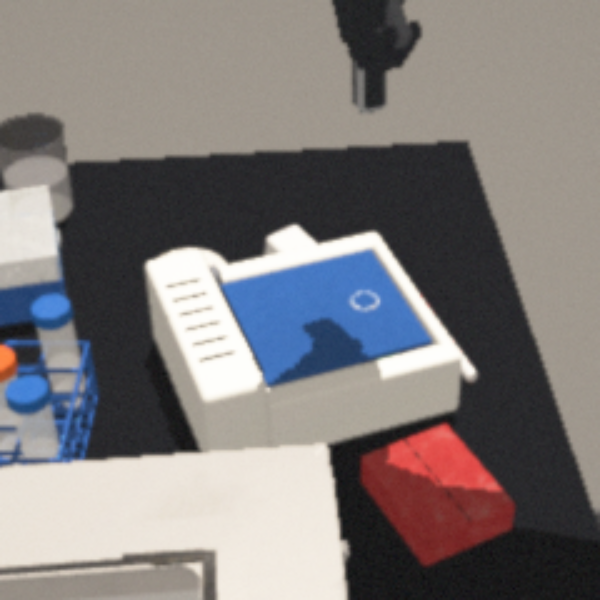

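The cover is shut and flush: the ring is within 0.03 px of its start position, the arm is clear, and nothing in view has been disturbed.

```bash
python3 -c "
from station import job
print(job.sign_off())"
```

```text
the job is handed in; nothing more can be done
None
```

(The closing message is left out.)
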